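# Turn the sample flag from orange to green

### The job

The last of the three samples at the microscope has been examined. With a fingertip, turn the one flag that still shows orange right over its pivot until it lies flat on the other side with its green face up, like the other two. Do not pick up, tip or shove its stand, and leave the other flags, the cups and everything else as they are.

Things in the scene. Friction and masses are not known exactly. Their poses are not given: they have to be found in the camera images.
- stand_a: Flag stand, the stand whose flag shows its ORANGE face at the start. Loose heavy grey base plate 100 (x) x 86 (y) x 12 mm, about 0.9 kg, with two white hinge posts 6 mm thick at y = +-38 mm, 26 mm wide in x, up to 61 mm high. Origin: centre of the underside. The pivot runs along its y axis, 55 mm above the table; a thumb tab and paddle swing between the posts. All three stands are alike.
- flag_a (a joint): Angle of the flag of stand_a, a stiff paddle hinged on the pivot: 4 mm thick, 58 mm wide along the pivot, 45 mm long from it, 40 g. 0 = level towards the stand's +x, orange face up; pi/2 = upright; pi = level towards the stand's -x, green face up; stops at 0 and pi. Friction-held (0.02 N m): it stays where it is left.
- pivot_a (a point): Middle of the pivot of stand_a, 55 mm above its underside, fixed to the stand (axes as the stand's).
- edge_a (a point): Middle of the free edge of flag_a, 45 mm from the pivot; moves with the flag.
- tab_a (a point): End of the thumb tab of flag_a, 26 mm from the pivot on the opposite side from the paddle; black, 22 mm wide, 4 mm thick, in line with the paddle, moves with it: pressing the tab down raises the paddle.
- cup_a: Clear plastic sample cup, 72 mm across the rim, 78 mm high, about 60 g, loose, standing about 125 mm from stand_a on the stand's +x side. Origin: centre of its underside. Leave alone.
- stand_b: Flag stand, a stand whose flag already shows its green face. Loose heavy grey base plate 100 (x) x 86 (y) x 12 mm, about 0.9 kg, with two white hinge posts 6 mm thick at y = +-38 mm, 26 mm wide in x, up to 61 mm high. Origin: centre of the underside. The pivot runs along its y axis, 55 mm above the table; a thumb tab and paddle swing between the posts. All three stands are alike.
- flag_b (a joint): Angle of the flag of stand_b, a stiff paddle hinged on the pivot: 4 mm thick, 58 mm wide along the pivot, 45 mm long from it, 40 g. 0 = level towards the stand's +x, orange face up; pi/2 = upright; pi = level towards the stand's -x, green face up; stops at 0 and pi. Friction-held (0.02 N m): it stays where it is left.
- pivot_b (a point): Middle of the pivot of stand_b, 55 mm above its underside, fixed to the stand (axes as the stand's).
- edge_b (a point): Middle of the free edge of flag_b, 45 mm from the pivot; moves with the flag.
- tab_b (a point): End of the thumb tab of flag_b, 26 mm from the pivot on the opposite side from the paddle; black, 22 mm wide, 4 mm thick, in line with the paddle, moves with it: pressing the tab down raises the paddle.
- cup_b: Clear plastic sample cup, 72 mm across the rim, 78 mm high, about 60 g, loose, standing about 125 mm from stand_b on the stand's +x side. Origin: centre of its underside. Leave alone.
- stand_c: Flag stand, another stand whose flag already shows its green face. Loose heavy grey base plate 100 (x) x 86 (y) x 12 mm, about 0.9 kg, with two white hinge posts 6 mm thick at y = +-38 mm, 26 mm wide in x, up to 61 mm high. Origin: centre of the underside. The pivot runs along its y axis, 55 mm above the table; a thumb tab and paddle swing between the posts. All three stands are alike.
- flag_c (a joint): Angle of the flag of stand_c, a stiff paddle hinged on the pivot: 4 mm thick, 58 mm wide along the pivot, 45 mm long from it, 40 g. 0 = level towards the stand's +x, orange face up; pi/2 = upright; pi = level towards the stand's -x, green face up; stops at 0 and pi. Friction-held (0.02 N m): it stays where it is left.
- pivot_c (a point): Middle of the pivot of stand_c, 55 mm above its underside, fixed to the stand (axes as the stand's).
- edge_c (a point): Middle of the free edge of flag_c, 45 mm from the pivot; moves with the flag.
- tab_c (a point): End of the thumb tab of flag_c, 26 mm from the pivot on the opposite side from the paddle; black, 22 mm wide, 4 mm thick, in line with the paddle, moves with it: pressing the tab down raises the paddle.
- cup_c: Clear plastic sample cup, 72 mm across the rim, 78 mm high, about 60 g, loose, standing about 125 mm from stand_c on the stand's +x side. Origin: centre of its underside. Leave alone.
- mug: White mug, 84 mm across, 100 mm high, handle, loose. Origin: centre of its underside. Leave alone.
- slide_box: Blue and white slide box 87 x 102 x 34 mm, loose. Origin: centre of its underside. Leave alone.
- dropper: Small amber bottle with red cap, 34 mm across, 75 mm high, loose. Origin: centre of its underside. Leave alone.
There are look-alikes about, which are no part of the job. What is shaped like the stand_b but brown or purple is not meant.

How it is judged:
At the end, for the whole second after the job is handed in: Flag of stand_a above 2.9 rad (level within 14 deg, green up), at rest; the three stands flat, still, within 30 mm of their starts; the other flags above 2.7 rad (green up); cups, mug, slide box and bottle upright, within 25 mm of their starts (value of joint flag_a above 2.9 rad and not (velocity of joint flag_a above 0.1 rad/s) and not (velocity of joint flag_a below -0.1 rad/s) and height (world z) of each of stand_a, stand_b, stand_c below 0.004 m and angle between each of stand_a, stand_b, stand_c's own z axis and vertical below 0.05 rad and distance of each of stand_a, stand_b, stand_c from where it was at the start of the episode below 0.03 m and linear speed of each of stand_a, stand_b, stand_c below 0.02 m/s and value of joint each of flag_b, flag_c above 2.7 rad and distance of each of cup_a, cup_b, cup_c, mug, slide_box, dropper from where it was at the start of the episode below 0.025 m and angle between each of cup_a, cup_b, cup_c, mug, slide_box, dropper's own z axis and vertical below 0.1 rad); the robot touches nothing.
It fails at once if a flag stand is lifted, tipped or shoved (over 30 mm) ((distance of stand_a from where it was at the start of the episode above 0.03 m or height (world z) of stand_a above 0.012 m or angle between stand_a's own z axis and vertical above 0.2 rad) or (distance of stand_b from where it was at the start of the episode above 0.03 m or height (world z) of stand_b above 0.012 m or angle between stand_b's own z axis and vertical above 0.2 rad) or (distance of stand_c from where it was at the start of the episode above 0.03 m or height (world z) of stand_c above 0.012 m or angle between stand_c's own z axis and vertical above 0.2 rad)).
It fails at once if a flag that already shows green is turned (value of joint any of flag_b, flag_c below 2.6 rad).
It fails at once if a cup, the mug, the slide box or the bottle is moved over 25 mm, lifted or tipped ((distance of cup_a from where it was at the start of the episode above 0.025 m or angle between cup_a's own z axis and vertical above 0.3 rad) or (distance of cup_b from where it was at the start of the episode above 0.025 m or angle between cup_b's own z axis and vertical above 0.3 rad) or (distance of cup_c from where it was at the start of the episode above 0.025 m or angle between cup_c's own z axis and vertical above 0.3 rad) or (distance of mug from where it was at the start of the episode above 0.025 m or angle between mug's own z axis and vertical above 0.3 rad) or (distance of slide_box from where it was at the start of the episode above 0.025 m or angle between slide_box's own z axis and vertical above 0.3 rad) or (distance of dropper from where it was at the start of the episode above 0.025 m or angle between dropper's own z axis and vertical above 0.3 rad)).
It also fails if it takes over 42 s, if anything falls off the work surface, if the arm or the gripper's body presses on something with over 40 N, if the wrist force passes 120 N, or if a joint passes its speed limit or range.

### The arm

A 6-joint arm with a two-finger parallel gripper is mounted at the origin on the work surface. World frame = base frame: x ahead of the robot, y to its left, z up, the work surface at z = 0. Lengths are in m, angles in rad, forces in N, time in s.
With the tool pointing down it reaches from about 0.3 to 0.825 m from the base axis. Payload 5.4 kg.
Tool frame: the origin (TCP) lies on the centre line of the jaws, within the pads' length; the fingertips stand 22 mm ahead of it and the grasp point (between the pads) lies 3 mm ahead of it (manip.tcp_to_tips is the distance from the TCP to the fingertips, in m); z points along the fingers, y is the line along which they close (so a half turn about z gives the same grasp; the last joint's range is limited). The gripper opens to 92 mm and grips with 3 to 60 N. Pads are 20 mm wide; open, the fingers measure 128 mm over their backs; the gripper's body (75 mm by 189 mm) begins 69 mm behind the grasp point.
Start: joints at [0.938, 0.158, 1.597, -0, 1.386, -0.21], TCP at [0.236, 0.524, 0.237] pointing down, gripper open.
Joint ranges: [-2.91, 2.91], [-0.94, 2.29], [0.18, 2.7], [-1.29, 4.43], [0.17, 2.64], [-3, 3]. Speed limits (rad/s): [2.57, 2.57, 3.14, 3.14, 3.14, 3.14].

### API

Orientations are given as a 3x3 rotation matrix whose columns are the frame's x, y, z axes.
In Python, from bench import manip gives the robot as it stands. The module is installed in compiled form; this text tells all that it offers.
- The arm moves only by the tool servo_tool, never from a script. Its argument "motion" is a list that holds one entry, the list of rows, each a list of 7 numbers: the shift along the tool's x, y, z each as a share of 0.2 m, from -1 to 1, then the turn, a rotation vector about the tool's x, y, z each as a share of 1.5 rad, from -1 to 1, then the opening, from 0 (shut) to 1 (fully open). In form: [[[dx, dy, dz, wx, wy, wz, claw], ...]]. A call has exactly 10 rows; each row is the pose to reach, as a shift and turn from the pose commanded when the call began, along the tool's axes at that moment; what a row does not reach only later rows make up. A row lasts 1/10 s, in which the tool goes at most 50 mm and 8.59 degrees, less where a joint would pass 70% of its speed; a pose out of reach is approached as far as the arm can. A call with a number of a shift or a turn outside -1 to 1 is refused whole. A call with a gripper value outside its range is refused whole. The fingers move at their own pace and stop on an object; "newtons" is the grip in N (left out, the last holds). Time passes only in rows, so rows that repeat a pose let the fingers close, or fill a call up. It gives the time, the measured TCP pose, the force, the opening and the grip force at its end, in the units of the state.
- manip.state(): the state, without advancing time (a new reading comes with each control period).
- manip.get_image(name): name is "scene" or "top" or "wrist"; returns the picture (480x640x3 uint8, red, green, blue); there is no depth.
- manip.camera_model(name): a dict with "fx", "fy", "cx", "cy" (pixels), "R" (3x3) and "t" (3): a world point X has camera coordinates R X + t. Camera axes: x right, y down, z forward; pixel columns grow to the right and rows downward; lengths in m; the calibration is good to about 2 mm. A picture is of the moment at which its call begins: read the wrist's pose just before it. camera_model takes no time and is no camera call; for the wrist camera it gives the pose at the moment of the call.
- manip.job_done(): hands the job in; it is judged then, once.
The state is a dict: "time": time; "q": joint angles; "qd": joint speeds; "joint_efforts": joint torques, N m; "eef_pos": TCP position; "tcp_rot": TCP orientation; "wrist_force": force on the tool from outside, world axes, zero at the start; "wrist_torque": the same for the moment, N m; "grip_width": finger opening in m; "finger_force": force on a finger pad.
Only numpy, scipy, OpenCV 4.12 (cv2) and the standard library are available. Lean on these libraries where they do the work, as an engineer would, in place of code of your own. Each camera call takes 0.05 s, during which the arm holds its last target. There are 200 camera calls.

## Working session

There is one attempt and no reset: what is moved stays moved. The work goes in short steps, Python scripts to look and compute and a tool call to move; the robot and the scene stay as the last step left them, time stands still between calls to the robot, and variables do not carry over. Pictures are saved under pics/ and viewed, at most 10 in all, crops included, and the job is handed in when it is done.

Besides the shell and the picture viewer there is one more tool, called after ">>>" by a JSON object that holds its "fn" and its "kwargs". servo_tool: Moves the arm, as the interface text tells. Shift numbers are shares of 0.2 m and turn numbers shares of 1.5 rad, none past 1 either way. Its arguments: {"type":"object","properties":{"motion":{"type":"array"},"newtons":{"type":"number"}},"required":["motion"]}

```bash
mkdir -p pics
python3 - <<'E'
from bench import manip
import cv2
for n in("top","scene"):
    cv2.imwrite(f"pics/{n}0.png",manip.get_image(n)[:,:,::-1])
    c=manip.camera_model(n);print(n,c)
s=manip.state();print(s['time'],s['eef_pos'],s['tcp_rot'],s['grip_width'])
E
```

```text
top {'fx': 593.8039171226294, 'fy': 593.8039171226294, 'cx': 329.13260952411105, 'cy': 240.72605125916226, 'R': array([[ 0.00164205, -0.9998885 ,  0.01484198],
       [-0.99710724, -0.00276496, -0.07595727],
       [ 0.07598984, -0.01467432, -0.99700061]]), 't': array([-0.03521442,  0.59018171,  1.56935289])}
scene {'fx': 593.0948226782209, 'fy': 593.0948226782209, 'cx': 325.5536684064768, 'cy': 232.8891331130224, 'R': array([[ 0.78050322,  0.62514242,  0.00341811],
       [ 0.49224189, -0.61118527, -0.61979875],
       [-0.38537339,  0.48543745, -0.78475336]]), 't': array([-0.42846186, -0.23219743,  2.14093765])}
0.1 [0.23563732 0.52394674 0.23576529] [[-9.11929242e-01  4.10346391e-01 -9.46877098e-04]
 [ 4.10347350e-01  9.11928380e-01 -1.29731859e-03]
 [ 3.31134095e-04 -1.57161127e-03 -9.99998710e-01]] 0.09181033049839624
```

View pics/top0.png

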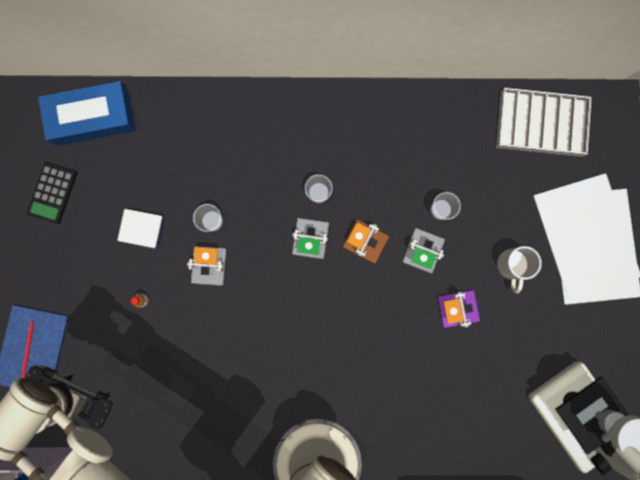

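View pics/scene0.png

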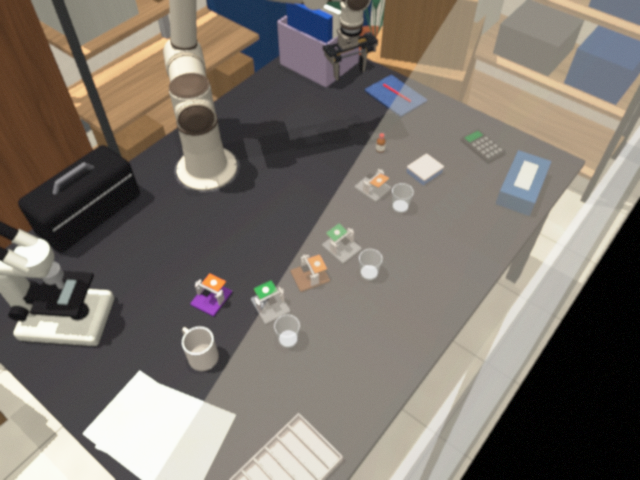

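Three stands show orange in the top view: a grey one at (207,262), a brown one at (366,240) and a purple one at (459,310). Only the grey one fits stand_a, and its cup is on the orange side at (208,217). I'll confirm it in an enlarged crop.

Run:
```python
import cv2
i=cv2.imread("pics/top0.png")[195:295,160:260]
cv2.imwrite("pics/crop.png",cv2.resize(i,(600,600),interpolation=cv2.INTER_CUBIC))
```

```text
(no output)
```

View pics/crop.png

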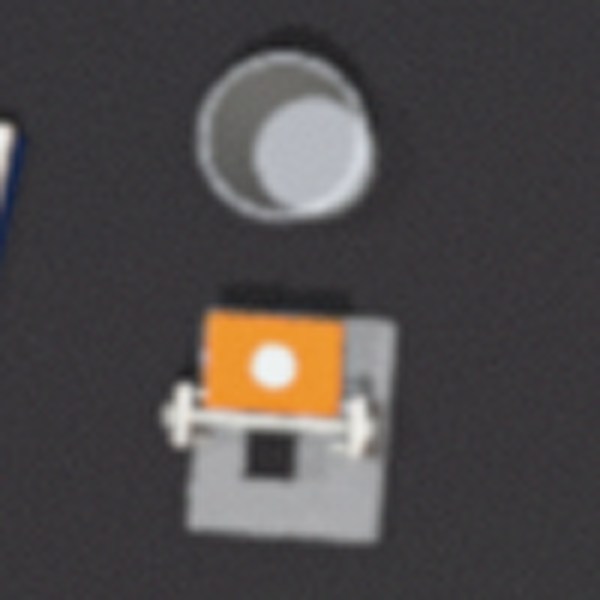

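The crop confirms a grey base with the orange paddle towards the cup and the black tab below the pivot. In crop pixels the pivot ends are at (180,415) and (358,425), the edge is at (277,314) and the tab end is at (270,478).

```bash
cat > h.py <<'E'
import numpy as np
from bench import manip
def ray(n,u,v,z):
    c=manip.camera_model(n);R=c['R'];o=-R.T@c['t']
    d=R.T@np.array([(u-c['cx'])/c['fx'],(v-c['cy'])/c['fy'],1]);return o+d*(z-o[2])/d[2]
def rel(p,Rg):  # rows numbers to reach p (TCP), Rg
    from scipy.spatial.transform import Rotation as T
    s=manip.state();R=s['tcp_rot']
    return (R.T@(np.array(p)-s['eef_pos'])/.2).round(4), (T.from_matrix(R.T@Rg).as_rotvec()/1.5).round(4)
E
python3 - <<'E'
from h import *
f=lambda u,v,z:ray("top",160+(u+.5)/6-.5,195+(v+.5)/6-.5,z)
a=f(180,415,.058);b=f(358,425,.058);e=f(277,314,.057);t=f(270,478,.057)
print(a,b,np.linalg.norm(a-b));print('piv',(a+b)/2,'edge',e,'tab',t,np.linalg.norm(e-t))
k=[f(187,530,.012),f(380,543,.012),f(397,320,.012)];print(k,np.linalg.norm(k[0]-k[1]),np.linalg.norm(k[1]-k[2]),'centre',(k[0]+k[2])/2)
print('cup',f(288,135,.078))
x=np.array(k[2]-k[1]);print(np.arctan2(x[1],x[0]), np.arctan2(*(a-b)[:2])*-1,manip.tcp_to_tips)
E
```

```text
[0.52641578 0.3300328  0.058     ] [0.52224193 0.2528951  0.058     ] 0.07725053902840287
piv [0.52432886 0.29146395 0.058     ] edge [0.57052709 0.28900511 0.057     ] tab [0.49920003 0.29079437 0.057     ] 0.07134950239294495
[array([0.47684162, 0.33602   , 0.012     ]), array([0.4712039 , 0.25008975, 0.012     ]), array([0.57090601, 0.24400299, 0.012     ])] 0.08611498921937483 0.09988773858251106 centre [0.52387382 0.29001149 0.012     ]
cup [0.64652896 0.28156898 0.078     ]
-0.060973876138201794 -0.054056372813120264 0.022
```

```bash
cat >> h.py <<'E'
th=-.057;X=np.array([np.cos(th),np.sin(th),0]);P=np.array([.5245,.2905,0])
Rg=np.array([-X,np.cross([0,0,-1],-X),[0,0,-1]]).T
tgt=lambda s,tip:P+s*X+[0,0,tip+.022]
E
python3 - <<'E'
from h import *
print(rel(tgt(-.023,.12),Rg))
E
```

```text
(array([-1.6888, -0.5122,  0.4691]), array([-0.001 , -0.0004, -0.2439]))
```

>>> {"fn": "servo_tool", "kwargs": {"motion": [[[-0.1, -0.03, 0, 0, 0, -0.03, 0], [-0.25, -0.08, 0, 0, 0, -0.08, 0], [-0.45, -0.14, 0, 0, 0, -0.14, 0], [-0.65, -0.2, 0, 0, 0, -0.2, 0], [-0.85, -0.26, 0, 0, 0, -0.244, 0], [-1, -0.3, 0, 0, 0, -0.244, 0], [-1, -0.3, 0, 0, 0, -0.244, 0], [-1, -0.3, 0, 0, 0, -0.244, 0], [-1, -0.3, 0, 0, 0, -0.244, 0], [-1, -0.3, 0, 0, 0, -0.244, 0]]], "newtons": 10}}

```text
time: 1.1
eef_pos: [0.3927, 0.3883, 0.2365]
tcp_rot: [[-0.998, 0.055, -0.0], [0.055, 0.998, 0.0], [0.0, -0.0, -1.0]]
wrist_force: [0.1, 0.8, -0.2]
grip_width: 0.0144
finger_force: 0.0
```

Run:
```python
from h import *
print(rel(tgt(-.023,.12),Rg))
```

```text
(array([-0.57  , -0.4519,  0.4721]), array([-0.    , -0.0003,  0.0012]))
```

>>> {"fn": "servo_tool", "kwargs": {"motion": [[[-0.1, -0.08, 0.05, 0, 0, 0, 0], [-0.25, -0.2, 0.15, 0, 0, 0, 0], [-0.4, -0.32, 0.25, 0, 0, 0, 0], [-0.52, -0.42, 0.36, 0, 0, 0, 0], [-0.57, -0.452, 0.44, 0, 0, 0, 0], [-0.57, -0.452, 0.472, 0, 0, 0, 0], [-0.57, -0.452, 0.472, 0, 0, 0, 0], [-0.57, -0.452, 0.472, 0, 0, 0, 0], [-0.57, -0.452, 0.472, 0, 0, 0, 0], [-0.57, -0.452, 0.472, 0, 0, 0, 0]]]}}

```text
time: 2.1
eef_pos: [0.5024, 0.2917, 0.1433]
tcp_rot: [[-0.998, 0.056, 0.002], [0.056, 0.998, 0.001], [-0.002, 0.001, -1.0]]
wrist_force: [-0.4, -0.1, -0.5]
grip_width: 0.0002
finger_force: 0.0
```

Run:
```python
from h import *
import cv2
c=manip.camera_model("wrist");i=manip.get_image("wrist")[:,:,::-1].copy()
for p in ([*P[:2],.055],tgt(-.023,.06-.022),tgt(-.026,.057-.022),tgt(.045,.057-.022)):
    q=c['R']@np.array(p)+c['t'];u=(int(q[0]/q[2]*c['fx']+c['cx']),int(q[1]/q[2]*c['fy']+c['cy']));print(u)
    cv2.circle(i,u,4,(255,0,255),1)
cv2.imwrite("pics/w1.png",i);print(rel(tgt(-.023,.12),Rg),manip.state()['wrist_force'],manip.state()['grip_width'])
```

```text
(321, 294)
(321, 260)
(321, 254)
(321, 363)
(array([0.0045, 0.0011, 0.0054]), array([0.0004, 0.0009, 0.0008])) [-0.24276206 -0.39940508 -0.14804389] 0.0005816357856710544
```

View pics/w1.png

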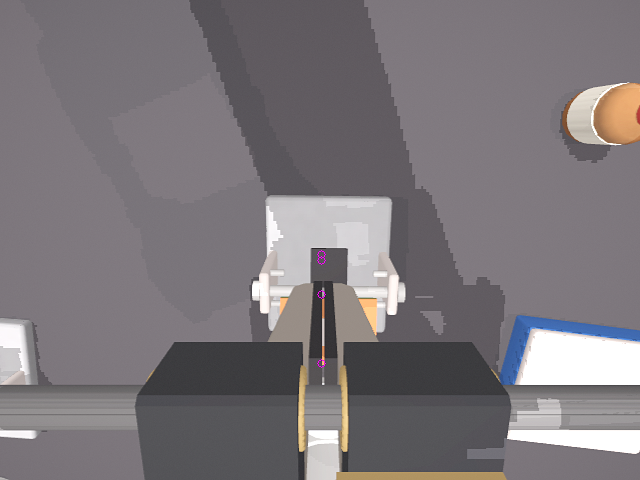

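The wrist view shows the tab end at (329,248) and the pivot rod at row 292. The stand is therefore about 4 mm towards +y and 2–3 mm towards the robot compared with my estimate. I'll correct for that and press the tab.

>>> {"fn": "servo_tool", "kwargs": {"motion": [[[0.015, 0.02, 0.1, 0, 0, 0, 0], [0.015, 0.02, 0.2, 0, 0, 0, 0], [0.015, 0.02, 0.27, 0, 0, 0, 0], [0.015, 0.02, 0.31, 0, 0, 0, 0], [0.015, 0.02, 0.35, 0, 0, 0, 0], [0.015, 0.02, 0.39, 0, 0, 0, 0], [0.015, 0.02, 0.42, 0, 0, 0, 0], [0.015, 0.02, 0.45, 0, 0, 0, 0], [0.015, 0.02, 0.45, 0, 0, 0, 0], [0.015, 0.02, 0.45, 0, 0, 0, 0]]]}}

```text
time: 3.15
eef_pos: [0.4996, 0.295, 0.052]
tcp_rot: [[-0.998, 0.057, -0.0], [0.057, 0.998, -0.0], [0.0, -0.0, -1.0]]
wrist_force: [0.2, -0.0, 0.8]
grip_width: 0.0006
finger_force: 0.0
```

Run:
```python
from h import *
import cv2
i=manip.get_image("wrist")[:,:,::-1]
t=cv2.resize(manip.get_image("top")[195:295,160:260,::-1],(480,480),interpolation=cv2.INTER_CUBIC)
cv2.imwrite("pics/w2.png",cv2.resize(np.hstack([i,t]),(800,343)));print(manip.state()['wrist_force'],manip.state()['eef_pos'])
```

```text
[ 0.09097691  0.56463754 -0.39997311] [0.49978643 0.29503803 0.0524016 ]
```

View pics/w2.png

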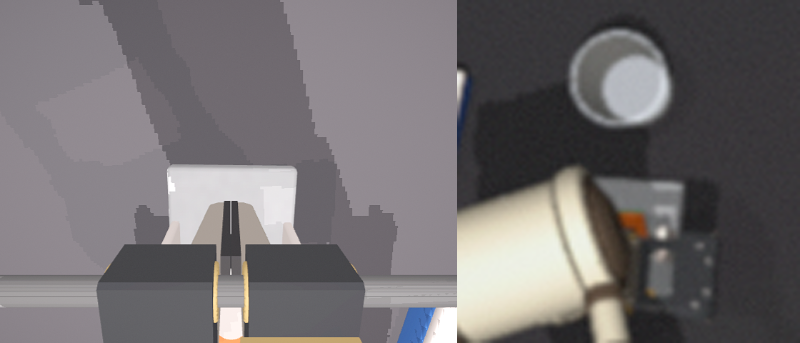

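>>> {"fn": "servo_tool", "kwargs": {"motion": [[[0, 0, -0.1, 0, 0, 0, 0], [0, 0, -0.3, 0, 0, 0, 0], [0, 0, -0.46, 0, 0, 0, 0], [0, 0, -0.48, 0, 0, 0, 0], [-0.1, 0, -0.48, 0, 0, 0, 0], [-0.25, 0, -0.48, 0, 0, 0, 0], [-0.39, 0, -0.48, 0, 0, 0, 0], [-0.39, 0, -0.48, 0, 0, 0, 0], [-0.39, 0, -0.48, 0, 0, 0, 0], [-0.39, 0, -0.48, 0, 0, 0, 0]]]}}

```text
time: 4.25
eef_pos: [0.5762, 0.2907, 0.1474]
tcp_rot: [[-0.998, 0.056, -0.002], [0.056, 0.998, -0.0], [0.002, -0.0, -1.0]]
wrist_force: [-0.1, -0.1, 0.0]
grip_width: 0.0007
finger_force: 0.0
```

Run:
```python
from h import *
import cv2
i=manip.get_image("wrist")[:,:,::-1]
cv2.imwrite("pics/w3.png",i);print(manip.state()['wrist_force'],rel(tgt(.05,.125),Rg))
```

```text
[-1.49938687 -0.08462727 -0.24471277] (array([ 0.0085, -0.0162,  0.0035]), array([-0.0002, -0.0009,  0.0005]))
```

View pics/w3.png

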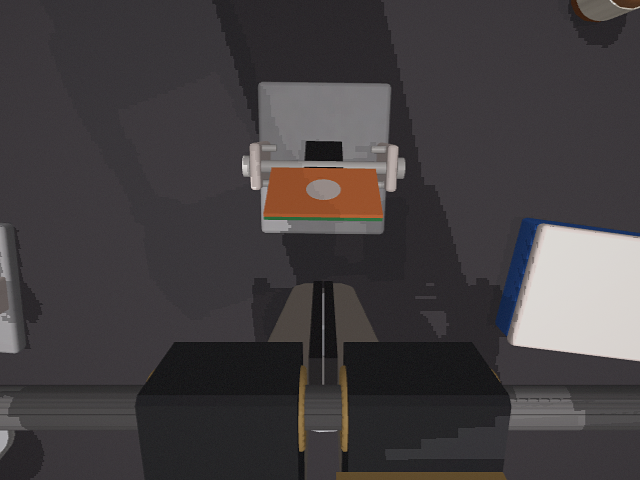

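Run:
```python
from h import *
c=manip.camera_model("wrist");print(-c['R'].T@c['t'])
N=P-.0025*X+[0,.004,0]
for a in range(0,91,15):
    r=[]
    for p in (N+[0,0,.055], N+.045*np.cos(np.radians(a))*X+[0,0,.055+.045*np.sin(np.radians(a))]):
        q=c['R']@p+c['t'];r.append((q[:2]/q[2]*c['fx']+[c['cx'],c['cy']]).round(0))
    print(a,*r)
```

```text
[0.50291234 0.29541841 0.29511547]
0 [324. 166.] [323. 243.]
15 [324. 166.] [323. 245.]
30 [324. 166.] [323. 243.]
45 [324. 166.] [324. 234.]
60 [324. 166.] [324. 219.]
75 [324. 166.] [324. 198.]
90 [324. 166.] [324. 173.]
```

The wrist view shows the paddle edge at row 217, which puts it about 60° up, and the corrected pivot projects exactly at (324,166). Next I'll go down behind the paddle and sweep it over.

>>> {"fn": "servo_tool", "kwargs": {"motion": [[[0, 0, 0.1, 0, 0, 0, 0], [0, 0, 0.2, 0, 0, 0, 0], [0, 0, 0.24, 0, 0, 0, 0], [0.02, 0, 0.24, 0, 0, 0, 0], [0.08, 0, 0.24, 0, 0, 0, 0], [0.14, 0, 0.24, 0, 0, 0, 0], [0.2, 0, 0.24, 0, 0, 0, 0], [0.25, 0, 0.24, 0, 0, 0, 0], [0.3, 0, 0.24, 0, 0, 0, 0], [0.33, 0, 0.24, 0, 0, 0, 0]]]}}

```text
time: 5.3
eef_pos: [0.5109, 0.2945, 0.1007]
tcp_rot: [[-0.998, 0.056, 0.001], [0.056, 0.998, 0.0], [-0.001, 0.0, -1.0]]
wrist_force: [0.3, -0.4, -0.3]
grip_width: 0.0005
finger_force: 0.3
```

Run:
```python
from h import *
print(manip.state()['wrist_force'],rel(tgt(-.0285,.0555)+[0,.004,0],Rg))
```

```text
[ 0.30220558 -0.43977284 -0.26899602] (array([0.0749, 0.0038, 0.1161]), array([0.0002, 0.0003, 0.0003]))
```

Now I'll follow the arc down to flat and press gently.

>>> {"fn": "servo_tool", "kwargs": {"motion": [[[0.03, 0, 0.02, 0, 0, 0, 0], [0.05, 0, 0.04, 0, 0, 0, 0], [0.065, 0, 0.06, 0, 0, 0, 0], [0.075, 0, 0.08, 0, 0, 0, 0], [0.075, 0, 0.095, 0, 0, 0, 0], [0.075, 0, 0.105, 0, 0, 0, 0], [0.075, 0, 0.11, 0, 0, 0, 0], [0.075, 0, 0.115, 0, 0, 0, 0], [0.075, 0, 0.115, 0, 0, 0, 0], [0.075, 0, 0.115, 0, 0, 0, 0]]]}}

```text
time: 6.3
eef_pos: [0.4963, 0.2951, 0.0791]
tcp_rot: [[-0.998, 0.057, -0.002], [0.057, 0.998, -0.001], [0.002, -0.001, -1.0]]
wrist_force: [-7.3, -3.7, 15.6]
grip_width: 0.0005
finger_force: 7.8
```

The tip stopped at z = 57 mm, which is the flat paddle's top, with 16 N on it, so the flag is at its stop. I'll lift away and check.

>>> {"fn": "servo_tool", "kwargs": {"motion": [[[0, 0, -0.05, 0, 0, 0, 0], [0, 0, -0.2, 0, 0, 0, 0], [0, 0, -0.4, 0, 0, 0, 0], [0, 0, -0.55, 0, 0, 0, 0], [-0.2, 0, -0.6, 0, 0, 0, 0], [-0.4, 0, -0.6, 0, 0, 0, 0], [-0.5, 0, -0.6, 0, 0, 0, 0], [-0.5, 0, -0.6, 0, 0, 0, 0], [-0.5, 0, -0.6, 0, 0, 0, 0], [-0.5, 0, -0.6, 0, 0, 0, 0]]]}}

```text
time: 7.3
eef_pos: [0.5953, 0.2898, 0.197]
tcp_rot: [[-0.998, 0.056, -0.001], [0.056, 0.998, -0.0], [0.001, -0.0, -1.0]]
wrist_force: [-0.3, 0.3, 0.1]
grip_width: 0.0007
finger_force: 0.0
```

Run:
```python
from h import *
import cv2
i=manip.get_image("wrist")[:,:,::-1];t=manip.get_image("scene")[100:280,260:500,::-1]
cv2.imwrite("pics/w4.png",cv2.resize(np.hstack([i,cv2.resize(t,(640,480))]),(800,300)))
c=manip.camera_model("wrist");N=P-.0025*X+[0,.004,0]
for a in (180,170,160,150):
    for l,z in((.045,.055),):
        q=c['R']@(N+l*np.cos(np.radians(a))*X+[0,0,.055+l*np.sin(np.radians(a))])+c['t'];print(a,(q[:2]/q[2]*c['fx']+[c['cx'],c['cy']])*.625)
q=c['R']@(N+[0,0,.055])+c['t'];print((q[:2]/q[2]*c['fx']+[c['cx'],c['cy']])*.625)
```

```text
180 [202.06968121  35.85650286]
170 [202.07553035  35.28168693]
160 [202.07902948  36.21909895]
150 [202.07984823  38.75450116]
[201.99557273  81.41997906]
```

View pics/w4.png

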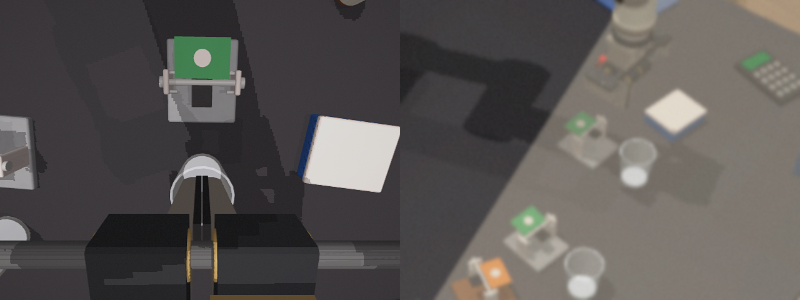

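The picture shows stand_a's flag lying flat with green up at (202,58). The stand and cup are where they were, and the arm is clear. I'll hand it in.

```bash
python3 -c "
from bench import manip
print(manip.job_done())"
```

```text
the job is handed in; nothing more can be done
None
```

I turned stand_a's flag right over with the fingertip; it now lies flat with its green face up, nothing else looked moved in the last picture, and I handed the job in (no verdict came back).

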